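Slew a freshly painted brake caliper over its drip tray by leaning the davit

ROBOT

A 6-joint arm with a two-finger parallel gripper is mounted at the origin on the work surface. World frame = base frame: x ahead of the robot, y to its left, z up, the work surface at z = 0. Lengths are in m, angles in rad, forces in N, time in s.
With the tool pointing down it reaches from about 0.3 to 0.775 m from the base axis. Payload 14.6 kg.
Tool frame: the origin (TCP) lies midway between the tips of the shut fingers; the grasp point (between the pads) lies 19 mm behind it (tcp_to_grasp is the distance from the TCP to the grasp point, in m); z points along the fingers, y is the line along which they close (so a half turn about z gives the same grasp; the last joint's range is limited). The gripper opens to 94 mm and grips with 3 to 60 N. Pads are 16 mm wide; open, the fingers measure 119 mm over their backs; the gripper's body (75 mm by 177 mm) begins 78 mm behind the grasp point.
Start: joints at [-1.324, 0.3, 1.521, -0, 1.321, -0.067], TCP at [0.17, -0.523, 0.205] pointing down, gripper open.
Joint ranges: [-3.03, 3.03], [-0.79, 2.21], [0.23, 2.52], [-1.04, 4.18], [0, 3.07], [-2.55, 2.55]. Speed limits (rad/s): [2.22, 2.22, 2.57, 3.14, 3.14, 3.14].

INTERFACE

Orientations are given as [roll, pitch, yaw] about the fixed x, y, z axes, in that order (R = Rz(yaw) Ry(pitch) Rx(roll)).
In Python, from station import * gives the robot as it stands.
- The arm moves only by the tool send_rows, never from a script. Its argument "motion" is a list of rows, each a list of 3 entries, a list of its own where there are three numbers: the shift along the tool's x, y, z in units of 0.03 m (1.0 is 0.03 m), then the turn, a rotation vector about the tool's x, y, z in units of 0.12 rad (1.0 is 0.12 rad), then the opening, from -1 (shut) to 1 (fully open). In form: [[[x, y, z], [rx, ry, rz], grip], ...]. A call has 1 to 12 rows; each row shifts and turns the commanded pose from where the row before left it, along the tool's axes as they then stand; what a row does not reach is not made up. A row lasts 1/10 s, in which the tool goes at most 50 mm and 8.59 degrees, less where a joint would pass 70% of its speed; a pose out of reach is approached as far as the arm can. A call with a number of a shift or a turn outside -1 to 1 is refused whole. A call with a gripper value outside its range is refused whole. The fingers move at their own pace and stop on an object; "squeeze" is the grip in N (left out, the last holds). Time passes only in rows, so rows that do not move let the fingers close. It gives the time, the measured TCP pose, the force, the opening and the grip force at its end, in the units of the state.
- get_obs(): the state, without advancing time (a new reading comes with each control period).
- camera(name): name is "scene" or "side" or "wrist"; returns a dict with "pixels" (400x640x3 uint8, red, green, blue), "depth" (400x640 float32, m along the optical axis (not along the pixel's ray), 0 where there is no reading), "fx", "fy", "cx", "cy" (pixels), "rvec" (rotation vector, rad) and "tvec" (3), from world to camera coordinates, as OpenCV has them. Camera axes: x right, y down, z forward; pixel columns grow to the right and rows downward; lengths in m; the calibration is good to about 2 mm. A picture is of the moment at which its call begins.
- hand_in(): hands the job in; it is judged then, once.
The state is a dict: "time_s": time; "qpos": joint angles; "joint_vel": joint speeds; "tau": joint torques, N m; "ee_pos": TCP position; "eef_rot": TCP orientation; "force": force on the tool from outside, world axes, zero at the start; "moment": the same for the moment, N m; "grip_width": finger opening in m; "grip_force": force on a finger pad.
Only numpy, scipy, OpenCV 4.12 (cv2) and the standard library are available. Lean on these libraries where they do the work, as an engineer would, in place of code of your own. Each camera call takes 0.05 s, during which the arm holds its last target. There are 200 camera calls.

TASK

The brake caliper on the bench davit's boom has just been painted, so touch neither it nor the boom: take the ball knob on top of the mast and lean the mast sideways, so that the heavy, free-running boom slews gently round downhill. Bring the caliper to rest centred over the drip tray without ever letting the boom run into its end stops, and keep it still there for six seconds. Finish while still holding the knob.

Things in the scene. Friction and masses are not known exactly. Their poses are not given: they have to be found in the camera images.
- stand: Davit foot bolted to the bench: dark steel plate 200 x 160 x 18 mm with two grey cheeks, origin under the plate's centre on the bench. Its x axis (level, pointing roughly away from the robot) is the axis the mast leans about, 130 mm above the bench; its y axis points left.
- mast (a joint): Lean of the mast (rad) about the stand's x axis, 130 mm above the bench; 0 upright, positive = knob towards the stand's +y. Limits -0.2 to 0.2. Stiff dry-friction hinge (1.3 N m): it stays where put; moving the knob takes up to about 15 N. Positive lean accelerates slew positively (the boom runs downhill).
- knob (a point): Centre of the black ball knob, 40 mm in diameter, on the mast's top, 170 mm above the lean axis (300 mm above the bench when upright). Pinch it from above, fingers closing along the stand's y axis; it turns in the pinch as the mast leans. Below it is the 28 mm post; the boom's collar top is 68 mm below its centre.
- slew (a joint): Boom angle about the mast (rad): 0 = along the stand's +x, positive towards its +y. Rigid end stops at -1.3 and 1.3. Starts at rest on the negative side. Acceleration = 4.0 x lean x cos(angle) rad/s2 (the 4.0 varies -15 % to +40 % with the hidden caliper mass). Viscous time constant about 5 s, dry friction worth a lean of about 0.0015 rad.
- jib: The boom: aluminium bar 30 x 30 mm, 475 mm long, on a 68 mm steel collar round the mast, 190 to 232 mm above the bench, with the caliper 250 mm from the mast and a 70 x 100 x 55 mm counterweight (2.5 kg) 145 mm out on the other side; total inertia 0.17 kg m2. Origin on the mast axis under the collar, x towards the caliper. Not to be touched.
- caliper: Grey two-piece brake caliper with wet paint, about 105 x 100 x 80 mm, nominally 1.6 kg, fixed under the boom 250 mm from the mast; origin at its hanging point under the bar, on its vertical centre line; its bottom is 78 mm below that, about 120 mm above the bench. Not to be touched.
- tray_mid (a point): Centre of the floor of the aluminium drip tray (120 x 130 mm, 25 mm high), fixed on the bench 250 mm from the foot's centre by a flat steel bar. The boom is over the tray when slew equals the direction of this point from the stand's origin, in the stand's frame.

How it is judged:
By the outcome, as a careful person would: the job done as asked, in the order asked, and still so for the second after the job is handed in, while the arm keeps its last pose, push and grip.
It also fails if it takes over 48 s, if anything falls off the work surface, if the arm or the gripper's body presses on something with over 40 N, if the wrist force passes 120 N, or if a joint passes its speed limit or range.

## Working session

There is one attempt and no reset: what is moved stays moved. The work goes in short steps, Python scripts to look and compute and a tool call to move; the robot and the scene stay as the last step left them, time stands still between calls to the robot, and variables do not carry over. Pictures are saved under pics/ and viewed, at most 10 in all, crops included, and the job is handed in when it is done.

Besides the shell and the picture viewer there is one more tool, called after "Request:" as name([rows], argument=value, ...), one row to a line, values as JSON. send_rows: Moves the arm, as the interface text tells. Its arguments: {"type":"object","properties":{"motion":{"type":"array"},"squeeze":{"type":"number"}},"required":["motion"]}

```bash
mkdir -p pics
cat > h.py <<'E'
from station import *
import numpy as np, cv2
def cam(n):
    c=camera(n); c['R']=cv2.Rodrigues(np.array(c['rvec'],float))[0]; c['t']=np.array(c['tvec'],float).ravel(); return c
def cloud(c):
    d=c['depth']; v,u=np.mgrid[:400,:640]
    P=np.stack([(u-c['cx'])/c['fx']*d,(v-c['cy'])/c['fy']*d,d],-1)
    return (P-c['t'])@c['R']   # world
E
python3 - <<'E'
from h import *
o=get_obs(); print({k:np.round(v,3) for k,v in o.items()})
ims=[]
for n in ['scene','side']:
    c=cam(n); np.save(f'pics/{n}_P.npy',cloud(c)); np.save(f'pics/{n}_d.npy',c['depth']); np.save(f'pics/{n}_i.npy',c['pixels'])
    cv2.imwrite(f'pics/{n}0.png',c['pixels'][:,:,::-1]); print(n,-c['R'].T@c['t'])
E
```

```text
{'time_s': np.float64(0.0), 'qpos': array([-1.324,  0.3  ,  1.522, -0.   ,  1.321, -0.067]), 'joint_vel': array([-0.002, -0.   , -0.002, -0.002,  0.003,  0.   ]), 'tau': array([ 3.0000e-03, -5.3180e+01, -3.5273e+01,  7.1000e-02,  2.4000e-02,
       -0.0000e+00]), 'ee_pos': array([ 0.17 , -0.523,  0.205]), 'eef_rot': array([-3.14 , -0.   ,  0.314]), 'force': array([0.117, 0.162, 0.499]), 'moment': array([-0.047,  0.001,  0.016]), 'grip_force': np.float64(0.0), 'grip_width': np.float64(0.094)}
scene [0.9524226  0.44911425 0.58100154]
side [ 0.40913136 -0.44757177  0.72323662]
```

View pics/scene0.png

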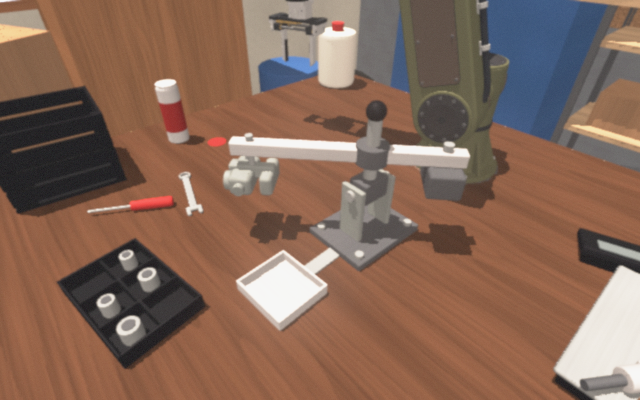

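View pics/side0.png

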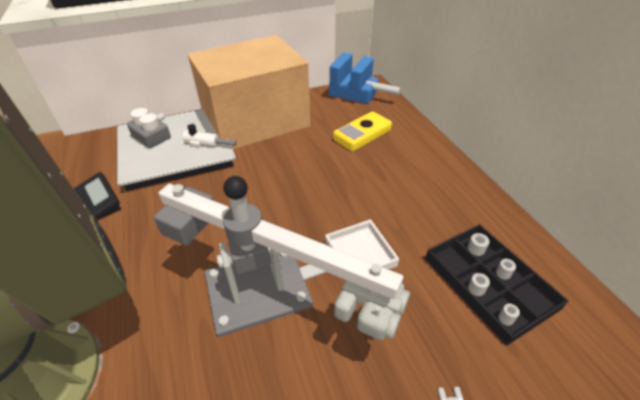

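The scene view shows the knob at (376,111), tray at (282,288) and plate around (363,230). The side view shows the knob at (235,187), tray at (362,247) and plate around (257,290). The boom is on the negative side in both.

```bash
cat >> h.py <<'E'
def ray(c,u,v):
    d=c['R'].T@np.array([(u-c['cx'])/c['fx'],(v-c['cy'])/c['fy'],1]); return -c['R'].T@c['t'],d/np.linalg.norm(d)
def tri(a,b):
    A=[];B=[]
    M=np.zeros((3,3));y=np.zeros(3)
    for o,d in (a,b):
        Q=np.eye(3)-np.outer(d,d); M+=Q; y+=Q@o
    return np.linalg.solve(M,y)
E
python3 - <<'E'
from h import *
C={n:cam(n) for n in('scene','side')}
W=dict(scene=(376,111),side=(235,187)); r=[]
for n,c in C.items():
    u,v=W[n]; g=c['pixels'].max(2).astype(int); m=((g<60)*255).astype(np.uint8)
    m2=np.zeros_like(m); m2[v-16:v+17,u-16:u+17]=m[v-16:v+17,u-16:u+17]
    cs=max(cv2.findContours(m2,0,1)[0],key=cv2.contourArea); k=cv2.minEnclosingCircle(cs); print(n,k); r.append(ray(c,*k[0]))
K=tri(*r); print('knob',K)
P=[];I=[]
for c in C.values():
    p=cloud(c)[c['depth']>0]; P.append(p); I.append(c['pixels'][c['depth']>0].astype(int))
for i,(p,im) in enumerate(zip(P,I)):
    near=np.hypot(*(p[:,:2]-K[:2]).T)<.14
    sat=im.max(1)-im.min(1)
    m=near&(abs(p[:,2]-.018)<.008)&(sat<30)&(im.max(1)<130)
    print(i,'plate',m.sum(),np.median(p[m,2]),cv2.minAreaRect(p[m,:2].astype(np.float32)))
    m=(np.hypot(*(p[:,:2]-K[:2]).T)<.36)&(p[:,2]>.019)&(p[:,2]<.031)&(sat<40)&(im.max(1)>130)
    m&=np.hypot(*(p[:,:2]-K[:2]).T)>.16
    print('rim',m.sum(),cv2.minAreaRect(p[m,:2].astype(np.float32)))
    m=(np.hypot(*(p[:,:2]-K[:2]).T)<.36)&(p[:,2]>.215)&(p[:,2]<.235)&(im.min(1)>130)
    q=p[m,:2]; print('boom',m.sum(),np.median(p[m,2]),cv2.minAreaRect(q.astype(np.float32)),cv2.fitLine(q.astype(np.float32),cv2.DIST_HUBER,0,.01,.01).ravel())
# bolts
for n,c in C.items():
    for nm,uvs in dict(scene=[(320,228),(359,254),(407,222)],side=[(224,320),(302,296),(213,273)]).items():
        if nm==n:
            for uv in uvs:
                o,d=ray(c,*uv); print(n,uv,o+d*(.022-o[2])/d[2])
E
```

```text
scene ((377.0, 115.0), 7.280210018157959)
side ((234.7894744873047, 188.0), 10.992542266845703)
knob [0.44243056 0.04516962 0.29375788]
0 plate 1393 0.017880859909164836 ((0.44414472579956055, 0.04194319248199463), (0.16001862287521362, 0.19761517643928528), 89.23388671875)
rim 750 ((0.6911362409591675, 0.05312880128622055), (0.12162022292613983, 0.1316213458776474), 3.0739338397979736)
boom 2458 0.2246696947101216 ((0.4794448912143707, 0.004733249545097351), (0.05326048657298088, 0.47365790605545044), 40.19757843017578) [ 0.67390907 -0.7388143   0.4550128   0.0393144 ]
1 plate 1956 0.018033206720895638 ((0.44118204712867737, 0.03963338956236839), (0.16065368056297302, 0.19637398421764374), 89.00516510009766)
rim 344 ((0.6925286054611206, 0.05290158838033676), (0.12137734144926071, 0.1330960988998413), 2.715790033340454)
boom 4087 0.22493376326785378 ((0.4790419936180115, 0.0025982409715652466), (0.05950300395488739, 0.474897563457489), 45.235416412353516) [ 0.6730296  -0.73961556  0.49871254 -0.02719376]
scene (320, 228) [ 0.5273569  -0.01712973  0.022     ]
scene (359, 254) [0.52094844 0.09841083 0.022     ]
scene (407, 222) [0.36158415 0.10149079 0.022     ]
side (224, 320) [ 0.36284298 -0.01813321  0.022     ]
side (302, 296) [ 0.52445978 -0.02134939  0.022     ]
side (213, 273) [0.36128955 0.10219441 0.022     ]
```

```bash
cat >> h.py <<'E'
from scipy.optimize import least_squares
O=np.array([.4427,.0408]); YAW=-.015; TGT=.064
def knob():
    out=[]
    for n in('scene','side'):
        c=cam(n); p=cloud(c); m=(c['depth']>0)&(np.hypot(p[...,0]-O[0],p[...,1]-O[1])<.06)&(p[...,2]>.285)&(p[...,2]<.33)
        q=p[m]
        f=least_squares(lambda s:np.linalg.norm(q-s,axis=1)-.02,[*O,.3],loss='soft_l1',f_scale=.001); out.append((len(q),f.x))
    return out
def slew(names=('scene','side')):
    r=[]
    for n in names:
        t=get_obs()['time_s']; c=cam(n); p=cloud(c); im=c['pixels'].astype(int)
        d=np.hypot(p[...,0]-O[0],p[...,1]-O[1])
        m=(c['depth']>0)&(d<.34)&(d>.05)&(p[...,2]>.195)&(p[...,2]<.25)&(im.min(2)>130)&(p[...,0]>O[0]-.02)
        q=p[m][:,:2].astype(np.float32)
        v=cv2.fitLine(q,cv2.DIST_HUBER,0,.003,.003).ravel()[:2]; v=v*np.sign(v[0])
        r.append((round(t,2),len(q),round(float(np.arctan2(v[1],v[0]))-YAW,4)))
    return r
E
python3 - <<'E'
from h import *
print(knob()); print(slew()); print(slew())
E
```

```text
[(375, array([0.44124782, 0.04050159, 0.29992741])), (490, array([0.44275748, 0.0411731 , 0.29983405]))]
[(0.3, 2233, -0.8153), (0.35, 3516, -0.8059)]
[(0.4, 2227, -0.8249), (0.45, 3519, -0.8139)]
```

Request:
send_rows([
  [[0, 0, -1], [0, 0, 0], 1],
  [[0, 0, -1], [0, 0, 0.914], 1],
  [[0, 0, -1], [0, 0, 0.914], 1],
  [[0, 0, -1], [0, 0, 0.914], 1],
  [[0, 0, -1], [0, 0, 0], 1],
  [[0, 0, -1], [0, 0, 0], 1],
  [[0, -1, 0], [0, 0, 0], 1],
  [[0, -1, 0], [0, 0, 0], 1],
  [[0.5, -1, 0], [0, 0, 0], 1],
  [[0.5, -1, 0], [0, 0, 0], 1],
])

```text
time_s: 1.5
ee_pos: [0.2016, -0.4024, 0.3855]
eef_rot: [3.141, -0.0, -0.016]
force: [-0.6, -0.7, -0.0]
grip_width: 0.0943
grip_force: 0.0
```

Request:
send_rows([
  [[0.53, -1, 0], [0, 0, 0], 1],
  [[0.53, -1, 0], [0, 0, 0], 1],
  [[0.53, -1, 0], [0, 0, 0], 1],
  [[0.53, -1, 0], [0, 0, 0], 1],
  [[0.53, -1, 0], [0, 0, 0], 1],
  [[0.53, -1, 0], [0, 0, 0], 1],
  [[0.53, -1, 0], [0, 0, 0], 1],
  [[0.53, -1, 0], [0, 0, 0], 1],
  [[0.53, -1, 0], [0, 0, 0], 1],
  [[0.53, -1, 0], [0, 0, 0], 1],
  [[0.53, -1, 0], [0, 0, 0], 1],
  [[0.53, -1, 0], [0, 0, 0], 1],
])

```text
time_s: 2.7
ee_pos: [0.3982, -0.0451, 0.3856]
eef_rot: [3.141, -0.001, -0.015]
force: [-0.3, -0.7, 0.5]
grip_width: 0.0939
grip_force: 0.0
```

Request:
send_rows([
  [[0.53, -1, 0], [0, 0, 0], 1],
  [[0.53, -1, 0], [0, 0, 0], 1],
  [[0.53, -0.6, 0], [0, 0, 0], 1],
  [[0, 0, 0], [0, 0, 0], 1],
])

```text
time_s: 3.1
ee_pos: [0.4476, 0.0324, 0.3848]
eef_rot: [-3.141, 0.001, -0.013]
force: [-0.9, -0.6, -0.2]
grip_width: 0.0941
grip_force: 0.0
```

Run:
```python
from h import *
o=get_obs(); print(o['time_s'],o['ee_pos'],o['eef_rot']); print(knob()); print(slew(),slew())
ims=[cam(n)['pixels'] for n in('scene','side')]
cv2.imwrite('pics/b.png',cv2.resize(np.vstack(ims),(480,600))[:,:,::-1])
```

```text
3.1 [0.44758258 0.03241217 0.38482393] [-3.14135731e+00  1.18909103e-03 -1.26751484e-02]
[(377, array([0.44131867, 0.04066088, 0.30010036])), (487, array([0.44274453, 0.04115634, 0.30000577]))]
[(3.2, 2232, -0.8211), (3.25, 3519, -0.8215)] [(3.3, 2231, -0.8176), (3.35, 3523, -0.8167)]
```

View pics/b.png

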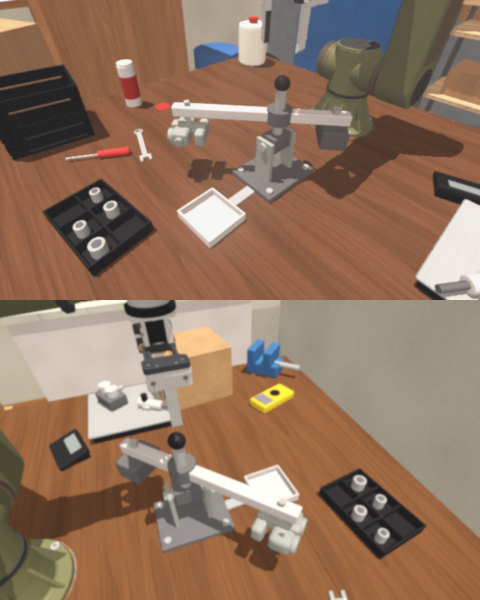

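Both views show the gripper above the knob (side view knob at about (177,440)), clear of the boom. I'll align it and descend.

Request:
send_rows([
  [[-0.187, -0.283, 0], [0, 0, 0], 1],
  [[0, 0, 0.8], [0, 0, 0], 1],
  [[0, 0, 0.8], [0, 0, 0], 1],
  [[0, 0, 0.8], [0, 0, 0], 1],
  [[0, 0, 0.7], [0, 0, 0], 1],
  [[0, 0, 0.36], [0, 0, 0], 1],
  [[0, 0, 0], [0, 0, 0], 1],
])

```text
time_s: 4.2
ee_pos: [0.4407, 0.0395, 0.2809]
eef_rot: [-3.142, 0.002, -0.015]
force: [0.8, 0.1, 0.6]
grip_width: 0.0938
grip_force: 0.0
```

```bash
python3 - <<'E'
s=open('h.py').read()
s=s.replace("v=cv2.fitLine(q,cv2.DIST_HUBER,0,.003,.003).ravel()[:2]; v=v*np.sign(v[0])","""k=np.ones(len(q),bool)
        for _ in range(3):
            f=cv2.fitLine(q[k],cv2.DIST_L2,0,.001,.001).ravel(); v=f[:2]*np.sign(f[0]); k=abs((q-f[2:])@[-v[1],v[0]])<.03""")
open('h.py','w').write(s)
E
python3 - <<'E'
from h import *
for i in range(2):
    print(slew()); o=get_obs(); print(o['time_s'],o['ee_pos'],o['eef_rot'])
print(knob())
E
```

```text
[(4.2, 2237, -0.818), (4.25, 3525, -0.8207)]
4.3 [0.44144919 0.03941243 0.28261652] [-3.14152202e+00 -1.14210766e-03 -1.52059734e-02]
[(4.3, 2237, -0.8178), (4.35, 3526, -0.8207)]
4.4 [0.44157302 0.03934537 0.28273261] [-3.14155980e+00 -1.65853777e-03 -1.52729533e-02]
[(857, array([0.44147626, 0.04061433, 0.30094269])), (165, array([0.44288591, 0.03925892, 0.29935569]))]
```

Request:
send_rows([
  [[0, -0.045, 0.02], [0, 0, 0], 0],
  [[0, 0, 0], [0, 0, 0], -0.3],
  [[0, 0, 0], [0, 0, 0], -1],
  [[0, 0, 0], [0, 0, 0], -1],
  [[0, 0, 0], [0, 0, 0], -1],
  [[0, 0, 0], [0, 0, 0], -1],
  [[0, 0, 0], [0, 0, 0], -1],
  [[0, 0, 0], [0, 0, 0], -1],
], squeeze=40)

```text
time_s: 5.3
ee_pos: [0.4413, 0.0407, 0.2811]
eef_rot: [-3.141, -0.0, -0.015]
force: [0.2, 1.5, -0.1]
grip_width: 0.0387
grip_force: 40.0
```

Run:
```python
from h import *
for i in range(3):
    print(slew()); o=get_obs(); print(o['time_s'],o['ee_pos'],o['force'],o['moment'],o['grip_force'])
```

```text
[(5.3, 2225, -0.8189), (5.35, 3519, -0.8206)]
5.4 [0.44128095 0.04076932 0.28104383] [0.12764081 1.25545155 0.14396437] [ 0.4862164  -0.02207482 -0.02649454] 39.99999940395355
[(5.4, 2230, -0.8188), (5.45, 3524, -0.8213)]
5.5 [0.44129767 0.04074597 0.28104701] [0.48428842 1.92634    0.08854185] [ 0.50111266 -0.03423416  0.02464911] 40.00010848045349
[(5.5, 2231, -0.8188), (5.55, 3516, -0.821)]
5.6 [0.44128654 0.0407643  0.28105475] [-0.16483018  2.48563292  0.98234104] [ 0.62197082 -0.0633398   0.03252435] 39.99998152256012
```

Request:
send_rows([
  [[0, -0.12, 0], [0, 0, 0], -1],
  [[0, -0.11, 0], [0, 0, 0], -1],
  [[0, 0, 0], [0, 0, 0], -1],
  [[0, 0, 0], [0, 0, 0], -1],
  [[0, 0, 0], [0, 0, 0], -1],
  [[0, 0, 0], [0, 0, 0], -1],
  [[0, 0, 0], [0, 0, 0], -1],
  [[0, 0, 0], [0, 0, 0], -1],
])

```text
time_s: 6.4
ee_pos: [0.4414, 0.0459, 0.2813]
eef_rot: [3.138, -0.0, -0.016]
force: [-0.2, -9.7, 2.1]
grip_width: 0.0385
grip_force: 40.0
```

```bash
cat > m.py <<'E'
from h import *
for i in range(2):
    print(slew()); o=get_obs(); print(round(o['time_s'],2),np.round(o['ee_pos'],5),np.round(o['force'],1),o['grip_force'])
E
python3 m.py
```

```text
[(6.4, 2279, -0.8016), (6.45, 3508, -0.8013)]
6.5 [0.44141 0.04587 0.28125] [ -0.5 -10.2   1.9] 40.0019896030426
[(6.5, 2288, -0.7973), (6.55, 3496, -0.7951)]
6.6 [0.44143 0.0459  0.28127] [ -1.5 -10.1   1.3] 40.00195384025574
```

Request:
send_rows([
  [[0, 0, 0], [0, 0, 0], -1],
  [[0, 0, 0], [0, 0, 0], -1],
  [[0, 0, 0], [0, 0, 0], -1],
  [[0, 0, 0], [0, 0, 0], -1],
  [[0, 0, 0], [0, 0, 0], -1],
  [[0, 0, 0], [0, 0, 0], -1],
  [[0, 0, 0], [0, 0, 0], -1],
  [[0, 0, 0], [0, 0, 0], -1],
])

```text
time_s: 7.4
ee_pos: [0.4414, 0.0459, 0.2813]
eef_rot: [3.138, -0.0, -0.016]
force: [-1.1, -10.3, 2.3]
grip_width: 0.0386
grip_force: 40.0
```

```bash
python3 m.py
```

```text
[(7.4, 2378, -0.7176), (7.45, 3439, -0.7126)]
7.5 [0.44143 0.04591 0.28127] [ -1.1 -10.4   2.3] 40.00200390815735
[(7.5, 2374, -0.7052), (7.55, 3420, -0.7002)]
7.6 [0.44142 0.0459  0.28126] [ -1.7 -10.    1.8] 40.00192880630493
```

Request:
send_rows([
  [[0, 0, 0], [0, 0, 0], -1],
  [[0, 0, 0], [0, 0, 0], -1],
  [[0, 0, 0], [0, 0, 0], -1],
  [[0, 0, 0], [0, 0, 0], -1],
  [[0, 0, 0], [0, 0, 0], -1],
  [[0, 0, 0], [0, 0, 0], -1],
  [[0, 0, 0], [0, 0, 0], -1],
  [[0, 0, 0], [0, 0, 0], -1],
])

```text
time_s: 8.4
ee_pos: [0.4414, 0.0459, 0.2813]
eef_rot: [3.138, -0.0, -0.016]
force: [-1.1, -9.4, 2.8]
grip_width: 0.0382
grip_force: 40.0
```

```bash
python3 m.py
```

```text
[(8.4, 2510, -0.5621), (8.45, 3288, -0.5553)]
8.5 [0.44142 0.04591 0.28127] [ -0.6 -11.2   1.2] 40.00196993350983
[(8.5, 2536, -0.5431), (8.55, 3283, -0.5363)]
8.6 [0.44142 0.0459  0.28125] [-1.2 -9.4  2.8] 40.00197172164917
```

Request:
send_rows([
  [[0, 0.1, 0], [0, 0, 0], -1],
  [[0, 0.1, 0], [0, 0, 0], -1],
  [[0, 0.087, 0], [0, 0, 0], -1],
  [[0, 0, 0], [0, 0, 0], -1],
  [[0, 0, 0], [0, 0, 0], -1],
  [[0, 0, 0], [0, 0, 0], -1],
])

```text
time_s: 9.2
ee_pos: [0.4414, 0.0399, 0.2815]
eef_rot: [-3.139, -0.001, -0.015]
force: [0.1, 6.0, 3.4]
grip_width: 0.0384
grip_force: 40.0
```

```bash
python3 m.py
```

```text
[(9.2, 2618, -0.4069), (9.25, 3144, -0.3984)]
9.3 [0.44141 0.03985 0.28145] [-0.2  6.8  4.2] 40.00190198421478
[(9.3, 2633, -0.3891), (9.35, 3125, -0.3812)]
9.4 [0.4414  0.03985 0.28145] [-0.1  6.3  3.7] 40.0019234418869
```

Request:
send_rows([
  [[0, 0, 0], [0, 0, 0], -1],
  [[0, 0, 0], [0, 0, 0], -1],
  [[0, 0, 0], [0, 0, 0], -1],
  [[0, 0, 0], [0, 0, 0], -1],
  [[0, 0, 0], [0, 0, 0], -1],
  [[0, 0, 0], [0, 0, 0], -1],
])

```text
time_s: 10.0
ee_pos: [0.4414, 0.0399, 0.2814]
eef_rot: [-3.139, -0.001, -0.015]
force: [-0.5, 6.1, 4.1]
grip_width: 0.0385
grip_force: 40.0
```

```bash
python3 m.py
cat > fit.py <<'E'
import numpy as np
from scipy.optimize import least_squares
# ee_y history (t,mm) piecewise linear; data (t, slew)
Y=np.array([(5.6,40.76),(5.75,43.),(5.95,45.9),(8.65,45.9),(9.0,39.87),(30,39.87)])
D=np.array([(5.55,-.820),(6.45,-.8015),(6.55,-.796),(7.425,-.715),(7.525,-.7027),(8.425,-.5587),(8.525,-.5397),(9.225,-.4026),(9.325,-.3851)])
def sim(p,s,v,t0,t1,Y=Y,dt=.005):
    k,y0,tau,f=p[0],p[1],5.,.0015; out=[]
    T=np.arange(t0,t1,dt)
    for t in T:
        out.append((t,s,v)); L=(np.interp(t,*Y.T)-y0)/170
        a=k*L*np.cos(s)
        if abs(v)<1e-4 and abs(a)<k*f: v=0
        else: v+=dt*(a-v/tau-k*f*np.sign(v if abs(v)>1e-4 else a))
        s+=dt*v
    return np.array(out)
def fit(D,Y=Y,f0=None):
    r=lambda p:np.interp(D[:,0],*sim(p,-.820,0,5.5,D[-1,0]+.1,Y)[:,:2].T)-D[:,1]
    return least_squares(r,[4.4,40.7],x_scale=[1,.5],diff_step=1e-3)
if __name__=='__main__':
    f=fit(D); print(f.x,np.round(f.fun,4)); S=sim(f.x,-.82,0,5.5,16); print(np.round(S[700::100],3))
E
python3 fit.py
```

```text
[(10.0, 2718, -0.2859), (10.05, 2994, -0.2805)]
10.1 [0.44139 0.03985 0.28145] [-0.7  5.6  3.7] 40.00197350978851
[(10.1, 2730, -0.2749), (10.15, 2982, -0.2685)]
10.2 [0.44141 0.03988 0.28146] [-1.1  6.4  5. ] 40.00191628932953
[ 3.63162282 39.94541108] [ 0.      0.001   0.0012 -0.0002 -0.0001 -0.003  -0.0031  0.001   0.0026]
[[ 9.00e+00 -4.46e-01  2.04e-01]
 [ 9.50e+00 -3.50e-01  1.81e-01]
 [ 1.00e+01 -2.65e-01  1.61e-01]
 [ 1.05e+01 -1.89e-01  1.42e-01]
 [ 1.10e+01 -1.23e-01  1.25e-01]
 [ 1.15e+01 -6.40e-02  1.10e-01]
 [ 1.20e+01 -1.30e-02  9.60e-02]
 [ 1.25e+01  3.20e-02  8.40e-02]
 [ 1.30e+01  7.10e-02  7.20e-02]
 [ 1.35e+01  1.05e-01  6.20e-02]
 [ 1.40e+01  1.33e-01  5.30e-02]
 [ 1.45e+01  1.57e-01  4.40e-02]
 [ 1.50e+01  1.78e-01  3.70e-02]
 [ 1.55e+01  1.94e-01  3.00e-02]]
```

```bash
sed -i 's/(9.325,-.3851)/(9.325,-.3851),(10.025,-.2832),(10.125,-.2717)/' fit.py; python3 fit.py | head -8
```

```text
[ 5.17478872 41.44880317] [-0.     -0.0017 -0.0017 -0.0034 -0.0032 -0.0033 -0.0029  0.0017  0.002
  0.0009  0.0006]
[[ 9.00e+00 -4.44e-01  2.03e-01]
 [ 9.50e+00 -3.54e-01  1.59e-01]
 [ 1.00e+01 -2.85e-01  1.18e-01]
 [ 1.05e+01 -2.36e-01  8.10e-02]
 [ 1.10e+01 -2.04e-01  4.70e-02]
 [ 1.15e+01 -1.88e-01  1.70e-02]
```

Request:
send_rows([
  [[0, -0.06, 0], [0, 0, 0], -1],
  [[0, -0.063, 0], [0, 0, 0], -1],
  [[0, 0, 0], [0, 0, 0], -1],
  [[0, 0, 0], [0, 0, 0], -1],
])

```text
time_s: 10.6
ee_pos: [0.4414, 0.042, 0.2814]
eef_rot: [3.14, -0.001, -0.016]
force: [0.0, -4.2, 5.0]
grip_width: 0.039
grip_force: 40.0
```

```bash
python3 m.py
```

```text
[(10.6, 2766, -0.2203), (10.65, 2911, -0.2139)]
10.7 [0.44145 0.04205 0.28143] [-1.2 -4.6  4.2] 40.00138342380524
[(10.7, 2785, -0.2093), (10.75, 2903, -0.2042)]
10.8 [0.44145 0.04203 0.28144] [-0.5 -4.7  5.6] 40.001360177993774
```

Request:
send_rows([
  [[0, 0, 0], [0, 0, 0], -1],
  [[0, 0, 0], [0, 0, 0], -1],
  [[0, 0, 0], [0, 0, 0], -1],
  [[0, 0, 0], [0, 0, 0], -1],
  [[0, 0, 0], [0, 0, 0], -1],
  [[0, 0, 0], [0, 0, 0], -1],
])

```text
time_s: 11.4
ee_pos: [0.4414, 0.042, 0.2814]
eef_rot: [3.14, -0.001, -0.016]
force: [-1.1, -4.6, 5.8]
grip_width: 0.0383
grip_force: 40.0
```

```bash
python3 m.py
```

```text
[(11.4, 2806, -0.1367), (11.45, 2813, -0.1299)]
11.5 [0.44144 0.04202 0.28145] [-0.8 -4.8  4.8] 40.001420974731445
[(11.5, 2813, -0.1272), (11.55, 2794, -0.12)]
11.6 [0.44144 0.04204 0.28145] [-1.3 -4.5  6.3] 40.001370906829834
```

Request:
send_rows([
  [[0, 0.04, 0], [0, 0, 0], -1],
  [[0, 0.04, 0], [0, 0, 0], -1],
  [[0, 0, 0], [0, 0, 0], -1],
  [[0, 0, 0], [0, 0, 0], -1],
  [[0, 0, 0], [0, 0, 0], -1],
])

```text
time_s: 12.1
ee_pos: [0.4414, 0.041, 0.2814]
eef_rot: [-3.14, -0.001, -0.015]
force: [-1.1, 7.6, 5.1]
grip_width: 0.0386
grip_force: 40.0
```

```bash
python3 m.py
```

```text
[(12.1, 2805, -0.0663), (12.15, 2718, -0.0597)]
12.2 [0.44141 0.04102 0.28143] [-0.4  5.6  5.3] 40.00177323818207
[(12.2, 2805, -0.0571), (12.25, 2700, -0.0506)]
12.3 [0.44143 0.04101 0.28145] [-0.7  5.6  6.2] 40.001821517944336
```

Request:
send_rows([
  [[0, 0, 0], [0, 0, 0], -1],
  [[0, 0, 0], [0, 0, 0], -1],
  [[0, 0, 0], [0, 0, 0], -1],
])

```text
time_s: 12.6
ee_pos: [0.4414, 0.041, 0.2815]
eef_rot: [-3.14, -0.001, -0.015]
force: [0.2, 6.9, 5.0]
grip_width: 0.0384
grip_force: 40.0
```

```bash
python3 m.py
```

```text
[(12.6, 2800, -0.0234), (12.65, 2657, -0.017)]
12.7 [0.44143 0.04101 0.28145] [-0.7  7.5  5.8] 40.00178396701813
[(12.7, 2796, -0.0149), (12.75, 2648, -0.0086)]
12.8 [0.44144 0.04102 0.28147] [0.1 7.1 5.4] 40.001792907714844
```

Request:
send_rows([
  [[0, 0.035, 0], [0, 0, 0], -1],
  [[0, 0, 0], [0, 0, 0], -1],
  [[0, 0, 0], [0, 0, 0], -1],
  [[0, 0, 0], [0, 0, 0], -1],
  [[0, 0, 0], [0, 0, 0], -1],
])

```text
time_s: 13.3
ee_pos: [0.4414, 0.0403, 0.2815]
eef_rot: [-3.139, -0.001, -0.015]
force: [0.1, 9.2, 5.2]
grip_width: 0.0383
grip_force: 40.0
```

```bash
python3 m.py
```

```text
[(13.3, 2790, 0.0273), (13.35, 2592, 0.0327)]
13.4 [0.44143 0.04031 0.28147] [0.3 9.7 5.5] 40.00229001045227
[(13.4, 2783, 0.0299), (13.45, 2595, 0.0387)]
13.5 [0.44142 0.04032 0.28144] [-0.   9.2  4.6] 40.00224709510803
```

Request:
send_rows([
  [[0, 0, 0], [0, 0, 0], -1],
  [[0, 0, 0], [0, 0, 0], -1],
  [[0, 0, 0], [0, 0, 0], -1],
])

```text
time_s: 13.8
ee_pos: [0.4414, 0.0403, 0.2815]
eef_rot: [-3.139, -0.001, -0.015]
force: [-0.3, 9.0, 5.0]
grip_width: 0.0386
grip_force: 40.0
```

```bash
python3 m.py
```

```text
[(13.8, 2784, 0.0512), (13.85, 2567, 0.0573)]
13.9 [0.4414  0.04034 0.28145] [-0.7  9.3  4.6] 40.00228464603424
[(13.9, 2781, 0.0553), (13.95, 2566, 0.061)]
14.0 [0.44141 0.04034 0.28145] [-1.2  9.1  4.4] 40.00226855278015
```

Request:
send_rows([
  [[0, 0.025, 0], [0, 0, 0], -1],
  [[0, 0, 0], [0, 0, 0], -1],
  [[0, 0, 0], [0, 0, 0], -1],
  [[0, 0, 0], [0, 0, 0], -1],
  [[0, 0, 0], [0, 0, 0], -1],
])

```text
time_s: 14.5
ee_pos: [0.4414, 0.0398, 0.2815]
eef_rot: [-3.138, -0.001, -0.014]
force: [-0.3, 10.7, 5.3]
grip_width: 0.0387
grip_force: 40.0
```

```bash
python3 m.py
```

```text
[(14.5, 2778, 0.0713), (14.55, 2543, 0.0764)]
14.6 [0.4414  0.03984 0.28144] [ 0.4 11.6  5. ] 40.00264585018158
[(14.6, 2782, 0.0722), (14.65, 2547, 0.0771)]
14.7 [0.44141 0.03982 0.28146] [ 0.1 11.3  5. ] 40.00263869762421
```

Request:
send_rows([
  [[0, -0.05, 0], [0, 0, 0], -1],
  [[0, 0, 0], [0, 0, 0], -1],
  [[0, 0, 0], [0, 0, 0], -1],
])

```text
time_s: 15.0
ee_pos: [0.4414, 0.0402, 0.2815]
eef_rot: [-3.141, -0.001, -0.015]
force: [-0.5, 1.8, 5.2]
grip_width: 0.0389
grip_force: 40.0
```

```bash
python3 m.py
```

```text
[(15.0, 2778, 0.0734), (15.05, 2545, 0.078)]
15.1 [0.44141 0.04021 0.28144] [-0.6  1.8  5.2] 40.0015926361084
[(15.1, 2780, 0.0732), (15.15, 2543, 0.0776)]
15.2 [0.4414  0.04021 0.28144] [0.8 1.8 4.3] 40.00142455101013
```

Request:
send_rows([
  [[0, 0, 0], [0, 0, 0], -1],
  [[0, 0, 0], [0, 0, 0], -1],
  [[0, 0, 0], [0, 0, 0], -1],
])

```text
time_s: 15.5
ee_pos: [0.4414, 0.0402, 0.2815]
eef_rot: [-3.141, -0.001, -0.015]
force: [-0.8, 1.4, 5.4]
grip_width: 0.0385
grip_force: 40.0
```

```bash
python3 m.py
```

```text
[(15.5, 2775, 0.0712), (15.55, 2545, 0.0744)]
15.6 [0.44142 0.04019 0.28145] [-0.8  1.8  5.5] 40.00149607658386
[(15.6, 2770, 0.0702), (15.65, 2550, 0.0729)]
15.7 [0.44141 0.04019 0.28146] [-1.2  1.   6.3] 40.00154793262482
```

Request:
send_rows([
  [[0, -0.085, 0], [0, 0, 0], -1],
  [[0, 0, 0], [0, 0, 0], -1],
  [[0, 0, 0], [0, 0, 0], -1],
  [[0, 0, 0], [0, 0, 0], -1],
])

```text
time_s: 16.1
ee_pos: [0.4414, 0.0421, 0.2814]
eef_rot: [3.141, -0.001, -0.015]
force: [-0.3, -2.4, 6.0]
grip_width: 0.0388
grip_force: 40.0
```

```bash
python3 m.py
```

```text
[(16.1, 2790, 0.0659), (16.15, 2546, 0.0698)]
16.2 [0.44145 0.04205 0.28144] [ 0.2 -1.9  4.8] 40.001487135887146
[(16.2, 2791, 0.0648), (16.25, 2548, 0.0698)]
16.3 [0.44144 0.04206 0.28144] [-0.9 -3.4  5.1] 40.00143349170685
```

Request:
send_rows([
  [[0, 0.05, 0], [0, 0, 0], -1],
  [[0, 0.009, 0], [0, 0, 0], -1],
  [[0, 0.009, 0], [0, 0, 0], -1],
  [[0, 0.009, 0], [0, 0, 0], -1],
])

```text
time_s: 16.7
ee_pos: [0.4414, 0.0412, 0.2815]
eef_rot: [-3.139, -0.001, -0.015]
force: [-0.2, 9.3, 5.7]
grip_width: 0.0385
grip_force: 40.0
```

```bash
python3 m.py
```

```text
[(16.7, 2783, 0.0668), (16.75, 2540, 0.0714)]
16.8 [0.44141 0.04117 0.28144] [0.3 9.  5.5] 40.001771450042725
[(16.8, 2775, 0.0671), (16.85, 2546, 0.0716)]
16.9 [0.44145 0.04118 0.28145] [0.7 7.9 4.4] 40.0017249584198
```

Request:
send_rows([
  [[0, 0.01, 0], [0, 0, 0], -1],
  [[0, 0.01, 0], [0, 0, 0], -1],
  [[0, 0.01, 0], [0, 0, 0], -1],
  [[0, 0, 0], [0, 0, 0], -1],
  [[0, 0, 0], [0, 0, 0], -1],
  [[0, 0, 0], [0, 0, 0], -1],
])

```text
time_s: 17.5
ee_pos: [0.4414, 0.0405, 0.2815]
eef_rot: [-3.139, -0.001, -0.014]
force: [-0.0, 9.8, 5.3]
grip_width: 0.0384
grip_force: 40.0
```

```bash
python3 m.py
```

```text
[(17.5, 2784, 0.0688), (17.55, 2549, 0.0724)]
17.6 [0.44143 0.04052 0.28146] [0.2 9.6 4.5] 40.002209544181824
[(17.6, 2783, 0.0684), (17.65, 2549, 0.0723)]
17.7 [0.44142 0.0405  0.28147] [-0.5 11.1  4.9] 40.00213623046875
```

Request:
send_rows([
  [[0, 0.01, 0], [0, 0, 0], -1],
  [[0, 0, 0], [0, 0, 0], -1],
  [[0, 0, 0], [0, 0, 0], -1],
  [[0, 0, 0], [0, 0, 0], -1],
  [[0, 0, 0], [0, 0, 0], -1],
  [[0, 0, 0], [0, 0, 0], -1],
  [[0, 0, 0], [0, 0, 0], -1],
  [[0, 0, 0], [0, 0, 0], -1],
])

```text
time_s: 18.5
ee_pos: [0.4414, 0.0403, 0.2814]
eef_rot: [-3.139, -0.001, -0.014]
force: [0.6, 10.7, 4.6]
grip_width: 0.0386
grip_force: 40.0
```

```bash
python3 m.py
```

```text
[(18.5, 2787, 0.0615), (18.55, 2556, 0.0651)]
18.6 [0.44142 0.04028 0.28144] [ 0.2 10.8  5. ] 40.00230610370636
[(18.6, 2784, 0.0598), (18.65, 2561, 0.0632)]
18.7 [0.44141 0.04028 0.28145] [-0.1 10.5  4.5] 40.00226140022278
```

Request:
send_rows([
  [[0, -0.117, 0], [0, 0, 0], -1],
  [[0, 0, 0], [0, 0, 0], -1],
  [[0, 0, 0], [0, 0, 0], -1],
  [[0, 0, 0], [0, 0, 0], -1],
])

```text
time_s: 19.1
ee_pos: [0.4414, 0.0423, 0.2814]
eef_rot: [3.141, -0.001, -0.015]
force: [-0.1, -0.8, 5.3]
grip_width: 0.0385
grip_force: 40.0
```

```bash
python3 m.py
```

```text
[(19.1, 2786, 0.0548), (19.15, 2559, 0.0584)]
19.2 [0.44145 0.04226 0.28145] [-0.2 -1.3  5.3] 40.00147104263306
[(19.2, 2787, 0.0545), (19.25, 2559, 0.059)]
19.3 [0.44144 0.04226 0.28143] [-0.6  1.   4.8] 40.00149607658386
```

Request:
send_rows([
  [[0, 0.05, 0], [0, 0, 0], -1],
  [[0, 0.01, 0], [0, 0, 0], -1],
  [[0, 0.01, 0], [0, 0, 0], -1],
  [[0, 0.01, 0], [0, 0, 0], -1],
  [[0, 0, 0], [0, 0, 0], -1],
])

```text
time_s: 19.8
ee_pos: [0.4414, 0.0411, 0.2814]
eef_rot: [-3.139, -0.001, -0.015]
force: [-0.3, 9.3, 5.1]
grip_width: 0.0386
grip_force: 40.0
```

```bash
python3 m.py
```

```text
[(19.8, 2787, 0.0579), (19.85, 2553, 0.0612)]
19.9 [0.44142 0.0411  0.28145] [-0.1  8.7  4.8] 40.00175893306732
[(19.9, 2788, 0.0582), (19.95, 2561, 0.0624)]
20.0 [0.44143 0.04111 0.28145] [-0.2  7.8  5.7] 40.00169634819031
```

Request:
send_rows([
  [[0, 0.006, 0], [0, 0, 0], -1],
  [[0, 0, 0], [0, 0, 0], -1],
  [[0, 0, 0], [0, 0, 0], -1],
  [[0, 0, 0], [0, 0, 0], -1],
  [[0, 0, 0], [0, 0, 0], -1],
  [[0, 0, 0], [0, 0, 0], -1],
  [[0, 0, 0], [0, 0, 0], -1],
  [[0, 0, 0], [0, 0, 0], -1],
])

```text
time_s: 20.8
ee_pos: [0.4414, 0.041, 0.2815]
eef_rot: [-3.139, -0.001, -0.014]
force: [-0.2, 9.5, 4.4]
grip_width: 0.0387
grip_force: 40.0
```

```bash
python3 m.py
```

```text
[(20.8, 2789, 0.0596), (20.85, 2558, 0.0626)]
20.9 [0.44142 0.04097 0.28146] [-0.4  9.9  5.2] 40.001792907714844
[(20.9, 2782, 0.0598), (20.95, 2557, 0.0636)]
21.0 [0.44142 0.04098 0.28145] [-0.   8.3  5.8] 40.00176787376404
```

Request:
send_rows([
  [[0, 0, 0], [0, 0, 0], -1],
  [[0, 0, 0], [0, 0, 0], -1],
  [[0, 0, 0], [0, 0, 0], -1],
  [[0, 0, 0], [0, 0, 0], -1],
  [[0, 0, 0], [0, 0, 0], -1],
  [[0, 0, 0], [0, 0, 0], -1],
  [[0, 0, 0], [0, 0, 0], -1],
  [[0, 0, 0], [0, 0, 0], -1],
  [[0, 0, 0], [0, 0, 0], -1],
  [[0, 0, 0], [0, 0, 0], -1],
])

```text
time_s: 22.0
ee_pos: [0.4414, 0.041, 0.2815]
eef_rot: [-3.139, -0.001, -0.014]
force: [0.8, 9.8, 5.7]
grip_width: 0.0388
grip_force: 40.0
```

```bash
python3 m.py
```

```text
[(22.0, 2787, 0.0597), (22.05, 2557, 0.0631)]
22.1 [0.44143 0.04099 0.28146] [-0.8  8.1  5.4] 40.001782178878784
[(22.1, 2798, 0.0596), (22.15, 2560, 0.0631)]
22.2 [0.44143 0.04097 0.28144] [-0.3  9.2  5.3] 40.00180542469025
```

Request:
send_rows([
  [[0, 0, 0], [0, 0, 0], -1],
  [[0, 0, 0], [0, 0, 0], -1],
  [[0, 0, 0], [0, 0, 0], -1],
  [[0, 0, 0], [0, 0, 0], -1],
  [[0, 0, 0], [0, 0, 0], -1],
  [[0, 0, 0], [0, 0, 0], -1],
  [[0, 0, 0], [0, 0, 0], -1],
  [[0, 0, 0], [0, 0, 0], -1],
  [[0, 0, 0], [0, 0, 0], -1],
  [[0, 0, 0], [0, 0, 0], -1],
  [[0, 0, 0], [0, 0, 0], -1],
  [[0, 0, 0], [0, 0, 0], -1],
])

```text
time_s: 23.4
ee_pos: [0.4414, 0.041, 0.2815]
eef_rot: [-3.139, -0.001, -0.014]
force: [0.4, 9.3, 4.7]
grip_width: 0.0383
grip_force: 40.0
```

Request:
send_rows([
  [[0, 0, 0], [0, 0, 0], -1],
  [[0, 0, 0], [0, 0, 0], -1],
  [[0, 0, 0], [0, 0, 0], -1],
  [[0, 0, 0], [0, 0, 0], -1],
  [[0, 0, 0], [0, 0, 0], -1],
  [[0, 0, 0], [0, 0, 0], -1],
  [[0, 0, 0], [0, 0, 0], -1],
  [[0, 0, 0], [0, 0, 0], -1],
  [[0, 0, 0], [0, 0, 0], -1],
  [[0, 0, 0], [0, 0, 0], -1],
  [[0, 0, 0], [0, 0, 0], -1],
  [[0, 0, 0], [0, 0, 0], -1],
])

```text
time_s: 24.6
ee_pos: [0.4414, 0.041, 0.2815]
eef_rot: [-3.139, -0.001, -0.015]
force: [-0.0, 9.1, 5.8]
grip_width: 0.0384
grip_force: 40.0
```

```bash
python3 m.py
python3 - <<'E'
from h import *
cv2.imwrite('pics/c.png',np.vstack([cam(n)['pixels'][80:380,100:500] for n in('scene','side')])[:,:,::-1])
E
```

```text
[(24.6, 2788, 0.0595), (24.65, 2555, 0.0639)]
24.7 [0.44143 0.04098 0.28143] [0.3 9.9 5.5] 40.00181794166565
[(24.7, 2792, 0.059), (24.75, 2558, 0.0636)]
24.8 [0.44142 0.04099 0.28144] [0.6 9.7 5.5] 40.00179827213287
```

View pics/c.png

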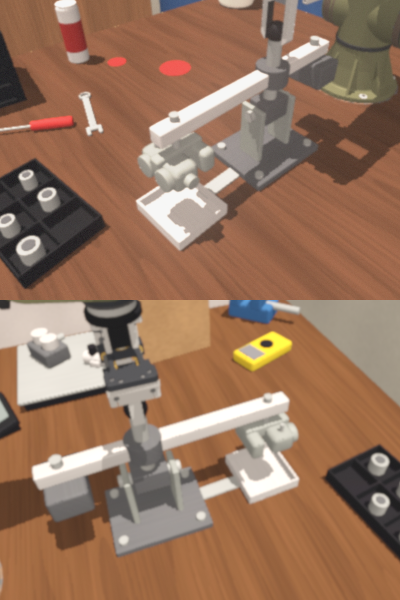

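The caliper hangs over the tray (crop positions: scene caliper (175,160) above tray (183,210); side caliper (268,435) above tray (262,470)). The boom is parallel to the tray's steel bar and still. I'll hold three more seconds, check and hand in.

Request:
send_rows([
  [[0, 0, 0], [0, 0, 0], -1],
  [[0, 0, 0], [0, 0, 0], -1],
  [[0, 0, 0], [0, 0, 0], -1],
  [[0, 0, 0], [0, 0, 0], -1],
  [[0, 0, 0], [0, 0, 0], -1],
  [[0, 0, 0], [0, 0, 0], -1],
  [[0, 0, 0], [0, 0, 0], -1],
  [[0, 0, 0], [0, 0, 0], -1],
  [[0, 0, 0], [0, 0, 0], -1],
  [[0, 0, 0], [0, 0, 0], -1],
  [[0, 0, 0], [0, 0, 0], -1],
  [[0, 0, 0], [0, 0, 0], -1],
])

```text
time_s: 26.1
ee_pos: [0.4414, 0.041, 0.2814]
eef_rot: [-3.139, -0.001, -0.014]
force: [-0.7, 9.5, 4.4]
grip_width: 0.0384
grip_force: 40.0
```

Request:
send_rows([
  [[0, 0, 0], [0, 0, 0], -1],
  [[0, 0, 0], [0, 0, 0], -1],
  [[0, 0, 0], [0, 0, 0], -1],
  [[0, 0, 0], [0, 0, 0], -1],
  [[0, 0, 0], [0, 0, 0], -1],
  [[0, 0, 0], [0, 0, 0], -1],
  [[0, 0, 0], [0, 0, 0], -1],
  [[0, 0, 0], [0, 0, 0], -1],
  [[0, 0, 0], [0, 0, 0], -1],
  [[0, 0, 0], [0, 0, 0], -1],
  [[0, 0, 0], [0, 0, 0], -1],
  [[0, 0, 0], [0, 0, 0], -1],
])

```text
time_s: 27.3
ee_pos: [0.4414, 0.041, 0.2815]
eef_rot: [-3.139, -0.001, -0.015]
force: [-0.2, 9.2, 5.5]
grip_width: 0.0382
grip_force: 40.0
```

Request:
send_rows([
  [[0, 0, 0], [0, 0, 0], -1],
  [[0, 0, 0], [0, 0, 0], -1],
  [[0, 0, 0], [0, 0, 0], -1],
  [[0, 0, 0], [0, 0, 0], -1],
  [[0, 0, 0], [0, 0, 0], -1],
  [[0, 0, 0], [0, 0, 0], -1],
  [[0, 0, 0], [0, 0, 0], -1],
  [[0, 0, 0], [0, 0, 0], -1],
  [[0, 0, 0], [0, 0, 0], -1],
  [[0, 0, 0], [0, 0, 0], -1],
])

```text
time_s: 28.3
ee_pos: [0.4414, 0.041, 0.2815]
eef_rot: [-3.139, -0.001, -0.015]
force: [-0.1, 8.9, 4.8]
grip_width: 0.0386
grip_force: 40.0
```

Run:
```python
from h import *
a=slew(); print(a)
if abs((a[0][2]+a[1][2])/2-.0613)<.003: print(hand_in())
```

```text
[(28.3, 2793, 0.0597), (28.35, 2556, 0.0636)]
the job is handed in; nothing more can be done
None
```

The job is handed in: the caliper came to rest over the drip tray, about 0.002 rad (under 1 mm) from my measured centre, and stayed still for over 7 s with the knob still held, the boom well clear of its end stops throughout.

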